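Lift a rinsed port plate off the sloping drainer with the lifter and hang the lifter up

TASK

The rinsed port plate has drained: slide the lifter's blade under it, lift it off the sloping drainer and set it down gently, flat, square and centred across both rails of the setting-down stand, then draw the blade out and hang the lifter by its grip across both prongs of its hook. The plate's faces are lapped, so keep your fingers off it and do not let it fall on the bench; leave the caliper, the injector and the bearing where they are.

Things in the scene. Friction and masses are not known exactly. Their poses are not given: they have to be found in the camera images.
- drainer: Fixed sheet-steel drainer on screw feet that hold it 8 to 22 mm off the bench. Origin: centre of the underside of its 250x250 mm drip pan; z up, x level, pointing downhill. Its flat deck (230 mm along the slope, 220 wide) falls at 25 degrees to +x, its top 85 mm above the origin. Four ribs 4 mm high, 6 wide, run downhill at y = +-56, +-81 mm; the plate lies on them, 4 mm off the deck.
- stop_lip (a point): Point on the drainer's deck surface, mid-width, at the uphill face of the stop lip that crosses the deck 100 mm down the slope from its centre, 19 mm high. Axes as the deck's: x down the slope, z off the deck. The plate's lower edge rests against it. Between the inner ribs 106 mm are free. The ribs reach from the lip 158 mm up the slope; the deck ends 215 mm up the slope.
- plate_centre (a point): Centre, half-way through, of the loose dark grey port plate with two bores (count them as closed): 120 mm along its x, 170 along its y, 10 thick along z, 0.4 to 0.6 kg. It lies on the ribs, tilted with the deck, x pointing downhill, shifted sideways by up to 12 mm.
- rail_stand: Fixed setting-down stand: a pedestal carrying two bright steel rails along its x, 120 mm long, 16 wide, 20 high, at y = +-68 mm on a dark carrier; the channel between them is 120 mm wide, 20 deep, open at both ends. Origin: centre of its underside; z up. The carrier has been clamped at any height: rail tops 70 to 125 mm above the bench, which is not reported: feel the plate land.
- lifter_grip (a point): Centre of the grip of the loose steel lifter (0.3 kg), a C seen from the side: blade below, riser at the heel, dark wooden grip above the blade. x to the blade's tip, z up. Grip: straight bar along x, 22 mm wide, 18 high, from 57 mm behind this point to 64 in front, the last 8 a nose reaching 9 mm lower. Weight centre about 17 mm behind this point. It stands on its blade at the start.
- blade_tip (a point): Middle of the lifter's front edge, on the flat underside of the blade: 72 mm in front of the grip's centre and 101 mm below it. Blade: 80 mm wide, 2.5 thick (1.6 in the last 12 mm), reaching 132 mm back from here to the heel, which is turned up 22 mm over the whole width; a 24 mm wide riser behind it carries the grip. Axes as the grip's.
- hook_stand: Fixed bench tool stand, base 130x150x8 mm. Origin: centre of its underside; z up. Two round prongs, 8 mm thick, at y = +-32 mm, point to -x from a crossbar at x = +37 mm (168 mm high); tops level, 165 mm above the bench, as far as x = -58 mm, then turned up to tips at x = -75 mm, 187 mm high. The lifter hangs with its grip across both prongs, along y either way, its blade below them.
- hook_seat (a point): Point midway between the prongs of the hook stand, level with their tops, 165 mm above the bench, 35 mm to the -x side of the stand's origin: where the underside of the grip's middle belongs when the lifter hangs.
- caliper: Caliper lying on the bench, 66x216x11 mm, loose; origin at the centre of its underside. Leave it alone.
- spare_injector: Grey injector lying on the bench, 24x144x34 mm, loose; origin at the centre of its underside. Leave it alone.
- bearing: Ball bearing lying on the bench, diameter 42 mm, 14 mm high, loose; origin at the centre of its underside. Leave it alone.

How it is judged:
By the outcome, as a careful person would: the job done as asked, in the order asked, and still so for the second after the job is handed in, with the robot touching nothing.
It also fails if it takes over 64 s, if anything falls off the work surface, if the arm or the gripper's body presses on something with over 40 N, if the wrist force passes 120 N, or if a joint passes its speed limit or range.

ROBOT

A 6-joint arm with a two-finger parallel gripper is mounted at the origin on a cart in front of the work surface, level with it; the furniture and walls round the work are solid. World frame = base frame: x ahead of the robot, y to its left, z up, the work surface at z = 0. Lengths are in m, angles in rad, forces in N, time in s.
With the tool pointing down it reaches from about 0.425 to 0.95 m from the base axis. Payload 14.7 kg.
Tool frame: the origin (TCP) lies between the finger pads; the fingertips stand 14 mm ahead of it and the grasp point (between the pads) lies 5 mm behind it; z points along the fingers, y is the line along which they close (so a half turn about z gives the same grasp; the last joint's range is limited). The gripper opens to 85 mm and grips with 20 to 120 N. Pads are 22 mm wide; open, the fingers measure 114 mm over their backs; the gripper's body (76 mm by 85 mm) begins 54 mm behind the grasp point. The pads swing forward as they close: fully open they stand 13 mm farther back than shut.
Start: joints at [1.173, 0.48, 1.596, -0, 1.065, -0.047], TCP at [0.223, 0.61, 0.245] pointing down, gripper open.
Joint ranges: [-2.75, 2.75], [-0.82, 2.05], [0.23, 2.67], [-1.56, 4.7], [0.09, 2.69], [-2.92, 2.92]. Speed limits (rad/s): [1.89, 1.89, 2.39, 3.01, 3.01, 3.01].

INTERFACE

Orientations are given as a unit quaternion [w, x, y, z].
In Python, from station import env gives the robot as it stands. Calls block until the motion is done:
- env.move_to(position, orientation): joint-space move of the TCP to a pose.
- env.move_linear(position, vel=0.15, rotation=None): straight line of the TCP; rotation=None keeps the orientation; vel is the mean speed in m/s.
- env.goto_joints(angles): joint-space move.
- env.move_gripper(opening, squeeze=None): opening from 0.0 (shut) to 1.0 (fully open); squeeze is the grip in N (None keeps the last); returns when the fingers have stopped.
- env.wait(seconds).
- env.inverse_kinematics(position, orientation): joint angles nearest the present ones, or None.
- env.get_image(name): name is "side" or "top" or "wrist"; returns (picture, depth): 420x560x3 uint8, red, green, blue; 420x560 float32, m along the optical axis (not along the pixel's ray), 0 where there is no reading.
- env.camera_info(name): a dict with "vfov" (degrees; the focal length in pixels is half the picture's height over the tangent of half this angle, whatever the lens; pixels are square), "cx", "cy" (the principal point, pixels), "extrinsics" (4x4, takes a point from camera to world coordinates); the wrist camera has in their place "mount" (4x4, takes a point from camera to tool coordinates, whose origin is the TCP and whose axes are the flange's). Camera axes: x right, y down, z forward; pixel columns grow to the right and rows downward; lengths in m; the calibration is good to about 2 mm. A picture is of the moment at which its call begins: read the wrist's pose just before it. camera_info takes no time and is no camera call.
A pose or a line that the arm cannot do raises env.IKError and nothing moves.
- env.hand_in(): hands the job in; it is judged then, once.
Readings, each from a call of its own:
- env.read_t(): time.
- env.read_joint_positions(): joint angles.
- env.read_dq(): joint speeds.
- env.read_tau(): joint torques, N m.
- env.read_tcp_pos(): TCP position.
- env.read_orientation(): TCP orientation.
- env.read_wrist_force(): force on the tool from outside, world axes, zero at the start.
- env.read_torque(): the same for the moment, N m.
- env.read_opening(): opening from 0.0 (shut) to 1.0 (fully open).
- env.read_finger_force(): force on a finger pad.
Only numpy, scipy, OpenCV 4.12 (cv2) and the standard library are available. Lean on these libraries where they do the work, as an engineer would, in place of code of your own. Each camera call takes 0.05 s, during which the arm holds its last target. There are 200 camera calls.

## Working session

There is one attempt and no reset: what is moved stays moved. The work goes in short steps, each a Python script; the robot and the scene stay as the last script left them, time stands still between calls to the robot, and variables do not carry over. Pictures are saved under pics/ and viewed, at most 13 in all, crops included, and the job is handed in when it is done.

```bash
ls; mkdir -p pics; python3 - <<'E'
from station import env
import cv2,numpy as np
ims=[]
for n in("top","side"):
    p,d=env.get_image(n); np.savez(f"pics/{n}0.npz",p=p,d=d); print(n,env.camera_info(n)); cv2.imwrite(f"pics/{n}0.png",p[:,:,::-1])
print(env.camera_info("wrist"),env.read_t(),env.read_orientation())
E
```

```text
pics
top {'vfov': 48.22526148780757, 'cx': 282.9244615108589, 'cy': 215.33464186558845, 'extrinsics': array([[-7.51127031e-02, -9.71916117e-01,  2.23018259e-01,
         2.88582105e-01],
       [-9.97175050e-01,  7.32032659e-02, -1.68285752e-02,
        -2.93626825e-02],
       [ 3.02985422e-05, -2.23652284e-01, -9.74668998e-01,
         1.26060871e+00],
       [ 0.00000000e+00,  0.00000000e+00,  0.00000000e+00,
         1.00000000e+00]])}
side {'vfov': 53.770680816610664, 'cx': 282.31291307222324, 'cy': 208.71061185150438, 'extrinsics': array([[ 0.99249136, -0.04532297,  0.11360777,  0.41846699],
       [-0.12025899, -0.53115397,  0.83869735, -0.96229722],
       [ 0.02233096, -0.84606223, -0.53261622,  0.68225523],
       [ 0.        ,  0.        ,  0.        ,  1.        ]])}
{'vfov': 68.87449374554666, 'cx': 283.54792712149225, 'cy': 209.70418962248462, 'mount': array([[ 1.25257369e-03, -9.51937694e-01, -3.06289174e-01,
         7.85356285e-02],
       [ 9.99998727e-01,  8.89561436e-04,  1.32477759e-03,
         2.94004033e-04],
       [-9.88642689e-04, -3.06290443e-01,  9.51937596e-01,
        -1.29775637e-01],
       [ 0.00000000e+00,  0.00000000e+00,  0.00000000e+00,
         1.00000000e+00]])} 0.1 [-1.14889474e-04  1.74512044e-01  9.84654885e-01 -5.38552220e-04]
```

View pics/top0.png

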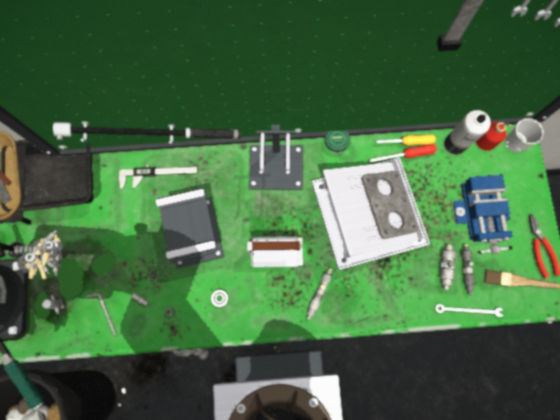

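View pics/side0.png

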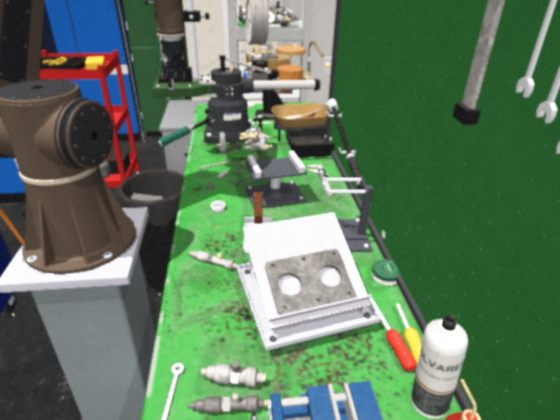

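The top view shows the rail stand at (188,228), the lifter at (276,250), the hook at (276,160) and the drainer with the plate at (375,210), sloping down to image right (−y). The side view confirms that the plate rests against the lip, about (310,320). Next I'll build a combined metric map from both depth images.

```bash
cat > h.py <<'E'
import numpy as np,cv2
from scipy.spatial.transform import Rotation as R
from station import env
def q2m(q): return R.from_quat(np.r_[q[1:],q[0]]).as_matrix()
def m2q(m): q=R.from_matrix(m).as_quat(); return np.r_[q[3],q[:3]]
def pose():
    T=np.eye(4);T[:3,:3]=q2m(np.array(env.read_orientation()));T[:3,3]=env.read_tcp_pos();return T
def K(i): f=210/np.tan(np.radians(i["vfov"])/2); return f,i["cx"],i["cy"]
def cloud(name,d,T=None):
    i=env.camera_info(name);f,cx,cy=K(i);v,u=np.mgrid[:420,:560]
    P=np.stack([(u-cx)/f*d,(v-cy)/f*d,d,np.ones_like(d)],-1)
    E=i["extrinsics"] if T is None else T@i["mount"]
    W=(P@E.T)[...,:3]; W[d<=0]=np.nan; return W
def shot(name,tag):
    T=pose() if name=="wrist" else None
    p,d=env.get_image(name);W=cloud(name,d,T);np.savez(f"pics/{tag}.npz",p=p,d=d,W=W,T=np.eye(4) if T is None else T);return p,W
def ortho(views,x0,x1,y0,y1,s=0.001):
    # rows: x decreasing downward, cols: y decreasing rightwards
    H=np.full((int((x1-x0)/s),int((y1-y0)/s)),-1.);C=np.zeros(H.shape+(3,),np.uint8)
    for p,W in views:
        m=np.isfinite(W).all(-1)&(W[...,2]<.3);w=W[m];c=p[m];o=np.argsort(w[:,2]);w=w[o];c=c[o]
        r=((x1-w[:,0])/s).astype(int);k=((y1-w[:,1])/s).astype(int)
        g=(r>=0)&(r<H.shape[0])&(k>=0)&(k<H.shape[1]);r,k,w,c=r[g],k[g],w[g],c[g]
        H[r,k]=w[:,2];C[r,k]=c
    return H,C
E
python3 - <<'E'
from h import *
V=[]
for n in("top","side"):
    z=np.load(f"pics/{n}0.npz");W=cloud(n,z['d']);V.append((z['p'],W))
    print(n)
    b=W[...,2]; m=(abs(b)<.02)&(W[...,0]>.4)&(W[...,0]<.8)&(abs(W[...,1])<.4);print("bench z",np.median(b[m]),b[m].std())
    p=z['p'].astype(int);
    grip=(p[...,0]>p[...,1]+25)&(p[...,0]<150)&(abs(W[...,1])<.12)&(W[...,0]>.4)&(W[...,0]<.7)&(b>.05)
    g=W[grip];print("grip",len(g),np.median(g,0),g.min(0),g.max(0))
    dx=lambda v,u:W[v,u].round(3)
    if n=="top":
        for nm,v,u in[("plate",205,378),("railA",198,180),("railB",252,192),("carr",225,188),("deck",210,345),("lip",210,410),("prongL",155,262),("prongR",155,289),("base",175,276),("blade",258,275),("bearing",298,219),("cal",172,160),("inj",295,318)]: print(nm,dx(v,u))
E
```

```text
top
bench z 0.0011458193518857351 0.004269755225017151
grip 358 [ 0.47680289 -0.02370769  0.11074093] [ 0.4657803  -0.08344298  0.10334356] [0.48990714 0.03086588 0.11690553]
plate [ 0.558 -0.288  0.123]
railA [0.611 0.204 0.128]
railB [0.474 0.18  0.122]
carr [0.546 0.19  0.107]
deck [ 0.546 -0.201  0.145]
lip [ 0.548 -0.379  0.079]
prongL [ 0.696 -0.008  0.163]
prongR [ 0.748 -0.081  0.008]
base [ 0.693 -0.04   0.006]
blade [ 0.46  -0.021  0.006]
bearing [0.365 0.134 0.003]
cal [0.725 0.282 0.01 ]
inj [ 0.353 -0.126  0.024]
side
bench z 0.0012619461340809823 0.0048293019621678005
grip 222 [ 0.47801202 -0.04055519  0.11025437] [ 0.46777204 -0.089584    0.0872394 ] [0.49203512 0.03208256 0.11391995]
```

```bash
python3 - <<'E'
from h import *
Rd=np.array([[0,1,0],[1,0,0],[0,0,-1.]]) # tool x=+y, y=+x, z down
q=m2q(Rd)
env.move_to([.55,.22,.33],q);env.wait(.15);p2,W2=shot("wrist","w1")
env.move_to([.53,-.12,.33],q);env.wait(.15);p1,W1=shot("wrist","w2")
print(env.read_t(),env.read_joint_positions(),env.read_wrist_force())
cv2.imwrite("pics/w1.png",p2[:,:,::-1]);cv2.imwrite("pics/w2.png",p1[:,:,::-1])
E
```

```text
3.65 [-2.76681715e-01  2.50730331e-01  1.73263855e+00  1.12452350e-04
  1.15827900e+00 -2.78138328e-01] [-0.75401114  0.29508059 -0.88909965]
```

View pics/w1.png

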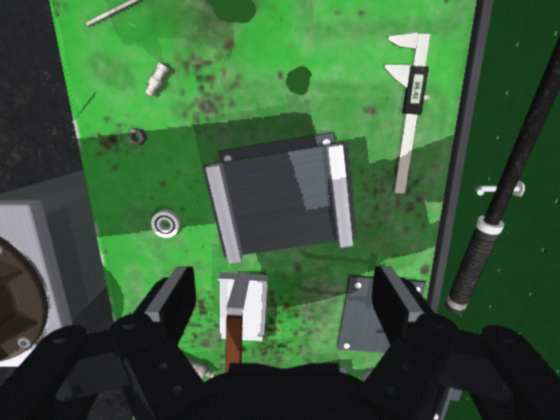

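View pics/w2.png

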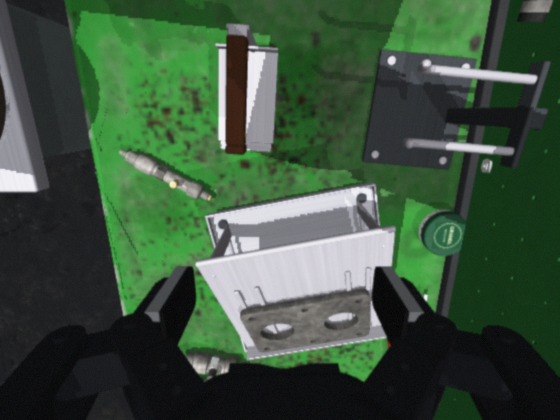

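The w1 picture shows the rails at about (225,213) and (341,195), running nearly along world y. In w2 the lifter's heel and riser are at (238,30) and its grip end is at (236,150), so the blade points to −y. The plate is at (308,322), with the deck uphill of it, and the prongs are at (480,72) and (460,148). Now I'll fit each part numerically, view by view.

```bash
cat > fit.py <<'E'
from h import *
V={}
for n in("top","side"):
    z=np.load(f"pics/{n}0.npz");V[n]=(z['p'].astype(int),cloud(n,z['d']))
for n in("w1","w2"):
    z=np.load(f"pics/{n}.npz");V[n]=(z['p'].astype(int),z['W'])
def rect(P2):
    (c,s,a)=cv2.minAreaRect((P2*1000).astype(np.float32)); return np.round(c,1),np.round(s,1),round(a,1)
def box(W,x0,x1,y0,y1,z0,z1): 
    return (W[...,0]>x0)&(W[...,0]<x1)&(W[...,1]>y0)&(W[...,1]<y1)&(W[...,2]>z0)&(W[...,2]<z1)
np.set_printoptions(precision=4,suppress=True)
for n,(p,W) in V.items():
    print("==",n)
    L=p.sum(-1);ch=p.max(-1)-p.min(-1)
    m=box(W,.42,.54,-.12,.08,.1,.125)
    m=cv2.erode(m.astype(np.uint8),np.ones((2,2)))>0
    if m.sum()>60:
        g=W[m];print("grip",m.sum(),rect(g[:,:2]),np.median(g[:,2]),"brown",rect(W[m&(p[...,0]>p[...,2]+20)][:,:2]) )
    m=box(W,.40,.56,-.14,.1,-.002,.009)&(L>330)&(ch<50)
    if m.sum()>60: print("blade",rect(W[m][:,:2]),np.median(W[m][:,2]))
    m=box(W,.42,.68,.06,.3,.1,.14); k=m&(L>300)&(ch<40)
    nl,lab,st,_=cv2.connectedComponentsWithStats(k.astype(np.uint8))
    for i in range(1,nl):
        if st[i,4]>80: g=W[lab==i];print("rail",st[i,4],rect(g[:,:2]),np.median(g[:,2]))
    m=box(W,.5,.85,-.15,.1,.14,.2)
    nl,lab,st,_=cv2.connectedComponentsWithStats(m.astype(np.uint8))
    for i in range(1,nl):
        if st[i,4]>40: g=W[lab==i];print("hook",st[i,4],rect(g[:,:2]),np.percentile(g[:,2],[10,50,90]))
    m=box(W,.6,.85,-.15,.1,.002,.014)&(L<260)&(ch<35)
    if m.sum()>60: print("base",m.sum(),rect(W[m][:,:2]))
    # deck plane via RANSAC on drainer pts
    m=box(W,.4,.72,-.42,-.12,.05,.22)&np.isfinite(W).all(-1)
    g=W[m]
    if len(g)>300:
        wh=W[m&(L>380)&(ch<50)&(W[...,1]>-.23)]
        rng=np.random.default_rng(0);best=0
        for _ in range(300):
            a=wh[rng.choice(len(wh),3)];nn=np.cross(a[1]-a[0],a[2]-a[0]);l=np.linalg.norm(nn)
            if l<1e-6:continue
            nn/=l;c=(abs((wh-a[0])@nn)<.002).sum()
            if c>best:best=c;bn,b0=nn,a[0]
        i=wh[abs((wh-b0)@bn)<.002];c=i.mean(0);nn=np.linalg.svd(i-c,full_matrices=0)[2][2];nn*=np.sign(nn[2])
        dh=np.array([nn[0],nn[1],0]);dh/=np.linalg.norm(dh);X=dh-(dh@nn)*nn;X/=np.linalg.norm(X);Y=np.cross(nn,X)
        print("deck n",nn,"tilt",np.degrees(np.arccos(nn[2])),"yaw",np.degrees(np.arctan2(dh[1],dh[0])),"c",c,len(i))
        B=np.stack([X,Y,nn],1);w=(g-c)@B;cc=L[m]
        pl=(w[:,2]>.008)&(w[:,2]<.019)&(cc<330)
        if pl.sum()>50:
            print("plate",pl.sum(),rect(w[pl][:,:2]),"h",np.median(w[pl][:,2]),"ctr world",c+B@np.r_[rect(w[pl][:,:2])[0]/1000,np.median(w[pl][:,2])])
        dk=(abs(w[:,2])<.003);print("deck ext",w[dk].min(0),w[dk].max(0),"x pct",np.percentile(w[dk],[.5,99.5],axis=0)[:,:2].ravel())
        np.savez(f"pics/deck_{n}.npz",B=B,c=c)
E
python3 fit.py
```

```text
== top
grip 418 (array([476.9, -20. ]), array([127.1,  20.4]), 85.8) 0.11032928264399422 brown (array([477. , -25.1]), array([116.9,  19.3]), 85.8)
blade (array([478.7, -22.2]), array([151.6,  85.4]), 85.3) 0.0028793249835195045
rail 1729 (array([566.4, 199.6]), array([134.5, 120.6]), 8.0) 0.1058759497335211
rail 438 (array([483.9, 184.4]), array([ 31.6, 120.5]), 4.8) 0.12383220150069185
hook 1012 (array([804.3, -25. ]), array([249.9,   7. ]), 89.8) [0.147  0.1715 0.1944]
hook 451 (array([708.2, -39.3]), array([ 93. , 137.2]), 85.1) [0.1578 0.165  0.1695]
base 85 (array([760.8, -28.3]), array([ 69. , 227.2]), 0.2)
deck n [ 0.0847 -0.4103  0.908 ] tilt 24.76873829042481 yaw -78.34047060288991 c [ 0.5566 -0.2015  0.1443] 1317
plate 79 (array([123.7, -16.3]), array([145.9, 113.7]), 89.5) h 0.012135062832093913 ctr world [ 0.5644 -0.3198  0.1035]
deck ext [-0.0325 -0.122  -0.003 ] [0.1997 0.0989 0.003 ] x pct [-0.0302 -0.1207  0.1887  0.0977]
== side
grip 197 (array([481. , -24.9]), array([127. ,  19.2]), 85.5) 0.1105106624767721 brown (array([481.1, -31.9]), array([113. ,  19.1]), 86.2)
[... 1556 characters left out ...]
(array([479.1, -26.2]), array([118.7,  20.6]), 86.5)
blade (array([477.4, -24.4]), array([140.4,  83.8]), 87.6) 0.003446823360317486
hook 4346 (array([708.3, -40.1]), array([ 93.4, 137.7]), 85.0) [0.158  0.1655 0.1695]
hook 1645 (array([804.2, -96.3]), array([107.3,   4.9]), 89.4) [0.142  0.1512 0.1655]
base 9711 (array([698.2, -26.4]), array([196.6, 246.7]), 0.1)
deck n [ 0.0807 -0.4055  0.9105] tilt 24.419362981325147 yaw -78.73919238077733 c [ 0.5574 -0.1989  0.1461] 6241
plate 3253 (array([130.9,  -2. ]), array([192. , 123.4]), 89.2) h 0.012539367516452717 ctr world [ 0.5797 -0.3213  0.1034]
deck ext [-0.0274 -0.1218 -0.003 ] [0.1941 0.098  0.003 ] x pct [-0.0264 -0.1206  0.1919  0.0962]
```

```bash
cat > fit2.py <<'E'
exec(open("fit.py").read().split("for n,(p,W) in V.items():\n    print")[0])
import sys
def comp(k,mn):
    k=cv2.morphologyEx(k.astype(np.uint8),cv2.MORPH_CLOSE,np.ones((3,3)))
    nl,lab,st,_=cv2.connectedComponentsWithStats(k);return [lab==i for i in range(1,nl) if st[i,4]>mn]
yaw=np.radians(-78.6);t=np.radians(24.8)
X=np.array([np.cos(yaw)*np.cos(t),np.sin(yaw)*np.cos(t),-np.sin(t)]);N=np.array([np.cos(yaw)*np.sin(t),np.sin(yaw)*np.sin(t),np.cos(t)]);B=np.stack([X,np.cross(N,X),N],1)
c0=np.array([.557,-.2,.1455])
for n in("top","side","w2"):
    p,W=V[n];L=p.sum(-1);ch=p.max(-1)-p.min(-1);w=(W-c0)@B
    d=(abs(w[...,2])<.006)&(w[...,0]>-.02)&(w[...,0]<.05)&(abs(w[...,1])<.08);h0=np.median(w[d][:,2])
    ed=w[(abs(w[...,2]-h0)<.003)&(w[...,0]>0)&(w[...,0]<.05)&(abs(w[...,1])<.16)&(L>300)]
    print(n,"deck h",h0,"lat edges",np.percentile(ed[:,1],[.5,99.5]), "uphill",np.percentile(w[(abs(w[...,2]-h0)<.003)&(abs(w[...,1])<.05)&(L>300)][:,0],.5))
    k=(L<380)&(w[...,0]>.05)&(w[...,0]<.2)&(abs(w[...,1])<.13)&(abs(w[...,2]-h0-.014)<.005)
    for m in comp(k,400):
        m=m&(abs(w[...,2]-h0-.014)<.004);g=w[m];print("  plate",len(g),rect(g[:,:2]),np.percentile(g[:,:2],[1,99],axis=0).ravel(),np.median(g[:,2])-h0)
    # lip: points above deck near downhill end
    k=(w[...,0]>.17)&(w[...,0]<.21)&(abs(w[...,1])<.1)&(w[...,2]-h0>.0165)&(w[...,2]-h0<.022)
    if k.sum()>30: print("  lip x",np.percentile(w[k][:,0],[2,50,98]),np.median(w[k][:,2])-h0)
for n in("w1","top","side"):
    p,W=V[n]
    m=box(W,.42,.68,.06,.33,.1215,.130)
    for q in comp(m,100):
        q&=m;g=W[q];print(n,"rail",len(g),rect(g[:,:2]),np.median(g[:,2]))
for n in("top","w1","w2"):
    p,W=V[n]
    for q in comp(box(W,.63,.73,-.12,.05,.150,.169),20):
        q&=box(W,.63,.73,-.12,.05,.150,.169);g=W[q];print(n,"prong",len(g),rect(g[:,:2]),np.percentile(g[:,2],[50,95]))
E
python3 fit2.py
```

```text
top deck h -0.0005093362925603269 lat edges [-0.1203  0.0971] uphill -0.028400862086528606
  lip x [0.1709 0.1905 0.1938] 0.01818144342685454
side deck h 3.458606111740797e-05 lat edges [-0.1197  0.0979] uphill -0.02459432090843873
  lip x [0.1769 0.1938 0.1955] 0.01816389022742293
w2 deck h 0.00020504610483631304 lat edges [-0.1199  0.097 ] uphill -0.02759001033739328
  plate 4478 (array([131. , -15.1]), array([124.2, 168.6]), 0.1) [ 0.0703 -0.097   0.1887  0.0673] 0.013396297878106167
  lip x [0.1898 0.1916 0.1942] 0.017624942198216642
w1 rail 1465 (array([614.8, 206.1]), array([ 16.2, 119.7]), 9.4) 0.12550626519517727
w1 rail 1403 (array([480.9, 183.4]), array([ 16.5, 120.5]), 9.4) 0.12540753245508174
top rail 285 (array([613.6, 206.6]), array([ 17.6, 119.9]), 9.4) 0.12507839886490602
top rail 307 (array([480.2, 184.5]), array([ 16.9, 120.4]), 9.9) 0.12485529451405464
side rail 100 (array([616.2, 203.1]), array([ 16., 125.]), 9.7) 0.125274178753236
side rail 107 (array([482.7, 180.8]), array([ 16.7, 121.6]), 8.8) 0.12549102479994245
top prong 87 (array([690.2, -69.7]), array([ 5., 77.]), 85.6) [0.1647 0.1679]
top prong 87 (array([688.9,  -5.6]), array([ 7.7, 81.6]), 85.0) [0.1654 0.1682]
w1 prong 20 (array([653. ,  -0.1]), array([ 2.8, 10.5]), 85.6) [0.1662 0.1687]
w2 prong 812 (array([689.9,  -6.6]), array([ 8.3, 80. ]), 85.4) [0.1656 0.1676]
w2 prong 695 (array([688.4, -70.5]), array([ 8.1, 83.6]), 85.2) [0.1655 0.1672]
```

Views agree to within about 2 mm. Rail tops are at z≈0.125 and the deck tilt is about 25°, yaw −78.6°. The plate sits about 4 mm off the deck's middle. Now I'll grasp the lifter and check IK for the whole plan.

```bash
cat > g.py <<'E'
from h import *
def Rz(a): return R.from_euler('z',a,degrees=True).as_matrix()
def deckframe(yaw=-78.6,t=25.): return Rz(yaw)@R.from_euler('y',t,degrees=True).as_matrix() # x downhill, z normal
c0=np.array([.557,-.2,.1455])
HT=.096  # TCP above blade underside
F=np.diag([-1,1,-1.])
def tool(tip,Rl): # lifter pose by blade tip -> TCP pos, quat
    return tip+Rl@np.array([-.072,0,HT]), m2q(Rl@F)
def go(tip,Rl,vel=.15): p,q=tool(np.asarray(tip),Rl);env.move_linear(p,vel=vel,rotation=q)
def tipnow():
    T=pose();Rl=T[:3,:3]@F;return T[:3,3]-Rl@np.array([-.072,0,HT]),Rl
B=deckframe()
def dk(x,y,z): return c0+B@np.array([x,y,z])
Rs=Rz(-80.5); SC=np.array([.548,.1943,.125]) # stand: lifter yaw along rails
Rh=Rz(-95.)
E
python3 - <<'E'
from g import *
z=np.load("pics/w2.npz");p=z['p'].astype(int);W=z['W']
ax=np.array([.9962,-.0872]);ay=np.array([.0872,.9962]);o=np.array([.6892,-.0385])
w=(W[...,:2]-o)@np.stack([ax,ay],1);zz=W[...,2];L=p.sum(-1);ch=p.max(-1)-p.min(-1)
for nm,lo,hi in(("flat",.16,.1675),("up",.172,.2)):
    m=(zz>lo)&(zz<hi)&(abs(w[...,1])<.06)&(abs(w[...,0])<.12);print(nm,np.percentile(w[m][:,0],[0,2,10,50,90,98,100]))
m=(zz>.003)&(zz<.013)&(abs(w[...,1])<.1)&(abs(w[...,0])<.13)&(ch<25)&(L<250);print("base",np.percentile(w[m],[.5,2,98,99.5],axis=0))
for tip,Rl in((dk(.035,-.013,.04),B),(dk(.187,-.013,0),B),(SC,Rs),(SC+Rs@[-.15,0,0],Rs),(np.array([.68,-.038,.08]),Rh)):
    P,q=tool(tip,Rl);print(P,env.inverse_kinematics(P,q))
Rg=Rz(-94.)
q=m2q(Rg@F);g=np.array([.4795,-.022,HT])
env.move_to(g+[0,0,.10],q);env.move_linear(g,vel=.12);env.wait(.1);f0=env.read_wrist_force()
env.move_gripper(0.,squeeze=80);print(env.read_opening(),env.read_finger_force(),f0,env.read_wrist_force(),env.read_tcp_pos())
env.move_linear(g+[0,0,.11],vel=.12);env.wait(.2);print(env.read_t(),env.read_wrist_force(),env.read_torque())
p,W=shot("wrist","w3");cv2.imwrite("pics/w3.png",p[:,:,::-1])
E
```

```text
flat [-0.04506295 -0.02993478 -0.01967411  0.030744    0.06280333  0.06876174
  0.11973438]
up [-0.04968721 -0.04948514 -0.04879563 -0.04668239 -0.04392531 -0.04265806
 -0.0412749 ]
base [[-0.0366064  -0.07438477]
 [-0.03574513 -0.07207669]
 [ 0.09809798  0.07240215]
 [ 0.11089543  0.0742514 ]]
[ 0.54898892 -0.22603988  0.28439473] [-0.61786951  0.53141925  1.49134563  0.29564179  1.45184492 -0.90182612]
[ 0.57287661 -0.34450962  0.18390445] [-0.72419621  0.74837955  1.33578878  0.26089281  1.41870405 -1.01022739]
[0.53611657 0.26531256 0.221     ] [ 4.08866146e-01  4.33296782e-01  1.74492622e+00 -4.44089210e-16
  9.63369650e-01  2.43059867e-01]
[0.51135943 0.4132554  0.221     ] [ 6.33589074e-01  5.13672850e-01  1.60291077e+00 -4.44089210e-16
  1.02500903e+00  4.67782795e-01]
[0.68627521 0.03372602 0.176     ] [ 4.99160142e-03  5.99009618e-01  1.56831371e+00 -4.44089210e-16
  9.74269329e-01  9.22580640e-02]
0.24555299118799173 78.55830073356628 [-0.1316683   0.38533793 -0.21995748] [-2.87768907  0.74311669  6.08776779] [ 0.47916873 -0.02195208  0.09612047]
7.3333 [-0.67529317  0.81337878 -2.87415824] [-2.71657696e-02  5.64816874e-05 -4.58113616e-02]
```

View pics/w3.png

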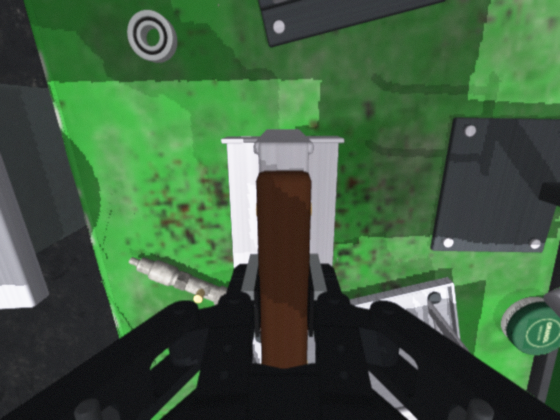

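The lifter is held squarely: the grip runs down the middle at (284,260) and the heel edge is level at row 140. The wrist force of −2.9 N matches the lifter's weight. Next I'll check the in-hand offset and feel for the deck uphill of the plate.

```bash
python3 - <<'E'
from g import *
z=np.load("pics/w3.npz");p=z['p'].astype(int);T=z['T'];w=(z['W']-T[:3,3])@T[:3,:3]
m=(p[...,0]>p[...,2]+20)&(abs(w[...,0])<.09)&(abs(w[...,1])<.02)&(w[...,2]<.0)&(w[...,2]>-.03)
print("grip in tool",np.percentile(w[m],[.5,50,99.5],axis=0))
m=(p.sum(-1)>300)&(abs(w[...,0])<.1)&(abs(w[...,1])<.06)&(w[...,2]>.07)&(w[...,2]<.1)&(w[...,0]>.03)
print("blade/heel in tool",np.percentile(w[m],[.5,50,99.5],axis=0))
P,q=tool(dk(.03,-.013,.03),deckframe(t=25.3));env.move_to(P,q);env.wait(.3)
f0=np.array(env.read_wrist_force());print(f0)
Rl=deckframe(t=25.3)
for h in np.arange(.006,-.0041,-.0005):
    go(dk(.03,-.013,h),Rl,.05 if h>.0055 else .02)
    f=(np.array(env.read_wrist_force())-f0)@B
    if h<.004: print(round(h,4),f.round(2))
    if f[2]>2.5: break
print(env.read_t(),(tipnow()[0]-c0)@B)
E
```

```text
grip in tool [[-0.03476185 -0.01025969 -0.01651151]
 [ 0.01826322  0.0002019  -0.01500464]
 [ 0.05617849  0.01052179 -0.0117717 ]]
blade/heel in tool [[ 0.03042654 -0.04042966  0.07176178]
 [ 0.04672458 -0.01903845  0.09221374]
 [ 0.06750465  0.03885268  0.09421136]]
[-2.04539151  5.32193517 -9.56816647]
9.2 [ 0.03007101 -0.01288953  0.00606912]
```

```bash
python3 - <<'E'
from g import *
for i in range(3): print(np.array(env.read_wrist_force())@B,env.read_torque());env.wait(.15)
Rl=deckframe(t=25.3)
go(dk(.03,-.013,.012),Rl,.03);env.wait(.3)
for i in range(2):
  f0=np.array(env.read_wrist_force())@B;print(f0);env.wait(.1)
for h in np.arange(.006,-.0041,-.0005):
    go(dk(.03,-.013,h),Rl,.03);env.wait(.08)
    f=np.array(env.read_wrist_force())@B-f0
    if h<.004: print(round(h,4),f.round(2))
    if abs(f[2])>2.5: print(h,f);break
print(env.read_t(),(tipnow()[0]-c0)@B)
E
```

```text
[ 1.42595301 -0.77990927 -1.8153274 ] [-0.54044469 -0.0842435  -0.05598492]
[ 1.20641974 -0.04731358 -2.65647102] [-0.577174   -0.13120258  0.00613384]
[ 0.54044371  0.39657233 -3.50639622] [-0.58362253 -0.12308347 -0.01154309]
[ 1.08737722 -0.27900253 -3.18550055]
[ 0.55535725 -0.36671537 -2.30234087]
0.004 [ 1.05 -0.13 -0.83]
0.0035 [ 0.87  0.44 -0.18]
0.003 [0.94 0.03 0.92]
0.0025 [ 0.22  0.96 -0.24]
0.002 [ 1.41  0.54 -0.08]
0.0015 [-0.59  0.17 -0.39]
0.001 [ 1.48  0.56 -0.5 ]
0.0005 [ 0.9  -0.53 -0.38]
-0.0 [-0.   -0.01 -0.06]
-0.0005 [ 1.15  0.34 -0.51]
-0.001 [ 1.15  0.07 -0.53]
-0.0015 [ 1.11  0.47 -0.52]
-0.002 [ 0.42  0.26 -0.58]
-0.0025 [-0.12  0.29  0.41]
-0.003 [ 0.77  0.99 -0.26]
-0.0035 [-0.08  1.1  -0.5 ]
-0.004 [-0.17  0.66 -0.12]
17.6 [ 0.02998475 -0.01300337 -0.0040121 ]
```

```bash
python3 - <<'E'
from g import *
Rl=deckframe(t=25.3)
f0=np.array([.9,-.1,-2.9])
for h in (-.005,-.006,-.007,-.008,-.009):
    go(dk(.03,-.013,h),Rl,.03);env.wait(.03)
    f=np.array(env.read_wrist_force())@B-f0
    print(h,f.round(2),env.read_torque().round(2))
    if f[2]>2.0: break
p,W=shot("wrist","w4");cv2.imwrite("pics/w4.png",p[:,:,::-1])
print(env.read_t(),(tipnow()[0]-c0)@B)
# heights in deck frame
w=(W-c0)@B;pi=p.astype(int);L=pi.sum(-1)
for x in(-.06,-.05,-.04,-.02,-.005): 
    for nm,a,b in(("blade",-.05,-.02),("bl2",-.005,.022),("deckL",-.11,-.065),("deckR",.045,.09)):
        m=(abs(w[...,0]-x)<.004)&(w[...,1]>a)&(w[...,1]<b)&(abs(w[...,2])<.03)
        if m.sum()>5: print(x,nm,m.sum(),np.median(w[m][:,2]).round(4))
E
```

```text
-0.005 [ 0.1  -0.31  0.78] [-0.59 -0.16 -0.04]
-0.006 [ 0.23  1.32 -0.55] [-0.6  -0.12 -0.04]
-0.007 [ 0.42 -0.32  0.4 ] [-0.56 -0.09  0.05]
-0.008 [ 0.57  0.25 -0.54] [-0.53 -0.07  0.01]
-0.009 [1.03 0.44 0.35] [-0.54 -0.1   0.01]
19.0667 [ 0.03000207 -0.01300069 -0.00901851]
-0.06 blade 169 -0.0259
-0.06 bl2 139 -0.0262
-0.05 blade 59 -0.0292
-0.05 bl2 42 -0.0293
-0.02 blade 219 0.0004
-0.02 bl2 189 0.0005
-0.02 deckL 549 0.0004
-0.02 deckR 546 0.0006
-0.005 blade 14 0.0001
-0.005 deckL 513 0.0004
-0.005 deckR 521 0.0005
```

View pics/w4.png

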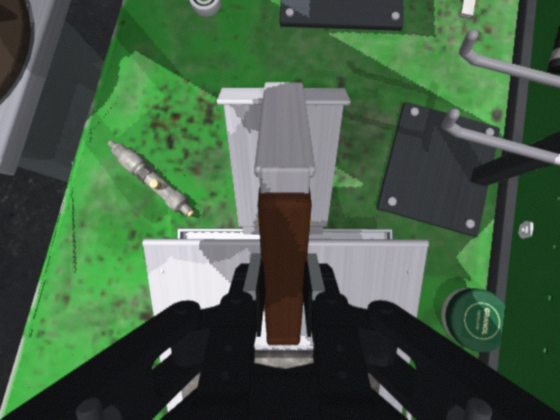

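The picture shows the blade passing under the deck's uphill edge at row 240. My joint move came in too low, and the blade nudged in beneath the deck. Before backing out I'll measure how the lifter now sits in the hand.

```bash
python3 - <<'E'
from g import *
def fitpl(g,n=""):
    for _ in range(4):
        c=np.median(g,0) if _==0 else g.mean(0);u,s,v=np.linalg.svd(g-g.mean(0),full_matrices=0);nn=v[2]*np.sign(v[2][2]);r=(g-g.mean(0))@nn;g=g[abs(r)<max(.0012,1.5*r.std())]
    print(n,len(g),"ctr",g.mean(0).round(4),"n",nn.round(4),"pitch",np.degrees(np.arctan2(nn[0],nn[2])).round(2),"roll",np.degrees(np.arctan2(nn[1],nn[2])).round(2))
for k in("w3","w4"):
    z=np.load(f"pics/{k}.npz");p=z['p'].astype(int);T=z['T'];w=(z['W']-T[:3,3])@T[:3,:3]
    v,u=np.mgrid[:420,:560]
    m=(p[...,0]>p[...,2]+20)&(abs(w[...,0])<.09)&(abs(w[...,1])<.009)&(w[...,2]<.0)&(w[...,2]>-.03)
    fitpl(w[m],k+" grip");print(np.percentile(w[m],[.5,99.5],axis=0))
    if k=="w4": m=(v>110)&(v<225)&(u>228)&(u<255)&(p.max(-1)-p.min(-1)<35)
    else: m=(v>150)&(v<250)&(u>235)&(u<252)
    fitpl(w[m],k+" blade");print(np.percentile(w[m],[.5,99.5],axis=0))
    m=(v>88)&(v<100)&(u>222)&(u<345) if k=="w4" else (v>136)&(v<143)&(u>225)&(u<340)
    print("heel top",np.median(w[m],0))
E
```

```text
w3 grip 7775 ctr [ 0.0148  0.     -0.0151] n [-0.0017 -0.0049  1.    ] pitch -0.1 roll -0.28
[[-0.03472694 -0.00892693 -0.01653808]
 [ 0.05620095  0.00887999 -0.01204476]]Traceback (most recent call last):
  File "<stdin>", line 13, in <module>
  File "<stdin>", line 4, in fitpl
    u, s, vh = gufunc(a, signature=signature)
               ~~~~~~^^^^^^^^^^^^^^^^^^^^^^^^
    raise LinAlgError("SVD did not converge")
numpy.linalg.LinAlgError: SVD did not converge
```

```bash
cat > inhand.py <<'E'
from g import *
def fitpl(g,n=""):
    g=g[np.isfinite(g).all(1)];g=g[abs(g[:,2]-np.median(g[:,2]))<.02]
    for _ in range(4):
        v=np.linalg.svd(g-g.mean(0),full_matrices=0)[2];nn=v[2]*np.sign(v[2][2]);r=(g-g.mean(0))@nn;g=g[abs(r)<max(.0012,1.5*r.std())]
    print(n,len(g),"ctr",g.mean(0).round(4),"pitch",np.degrees(np.arctan2(nn[0],nn[2])).round(2),"roll",np.degrees(np.arctan2(nn[1],nn[2])).round(2),"ext",np.percentile(g[:,:2],[.5,99.5],axis=0).round(4).tolist())
def inhand(k,blade,heel):
    z=np.load(f"pics/{k}.npz");p=z['p'].astype(int);T=z['T'];w=(z['W']-T[:3,3])@T[:3,:3];v,u=np.mgrid[:420,:560]
    m=(p[...,0]>p[...,2]+20)&(abs(w[...,0])<.09)&(abs(w[...,1])<.009)&(w[...,2]<.0)&(w[...,2]>-.03)
    fitpl(w[m],k+" grip")
    a,b,c,d=blade;m=(v>a)&(v<b)&(u>c)&(u<d);fitpl(w[m],k+" blade")
    a,b,c,d=heel;m=(v>a)&(v<b)&(u>c)&(u<d);print("heel top",np.nanmedian(w[m],0).round(4))
E
python3 - <<'E'
from inhand import *
inhand("w3",(150,250,235,250),(136,143,225,255));inhand("w4",(110,222,232,255),(90,99,224,250))
E
```

```text
w3 grip 7775 ctr [ 0.0148  0.     -0.0151] pitch -0.1 roll -0.28 ext [[-0.0347, -0.0089], [0.0554, 0.0089]]
w3 blade 1283 ctr [ 0.0145 -0.0308  0.0922] pitch 0.07 roll -0.38 ext [[-0.0253, -0.0373], [0.0518, -0.0248]]
heel top [ 0.0615 -0.0283  0.0731]
w4 grip 2614 ctr [ 0.0294  0.     -0.0083] pitch 22.53 roll 0.16 ext [[0.0094, -0.0089], [0.0456, 0.0089]]
w4 blade 2143 ctr [ 0.0412 -0.0301  0.1033] pitch 23.21 roll -0.14 ext [[-0.0068, -0.0402], [0.0795, -0.0204]]
heel top [ 0.0891 -0.0285  0.0708]
```

The lifter has rotated about 23° nose-down in the hand (48° in the world) and its blade sits below the deck edge, free of contact. I'll withdraw it along its own blade line, set it flat on the bench and regrasp it.

```bash
python3 - <<'E'
from g import *
th=23.0
env.move_gripper(0.,squeeze=110)
T=pose();xl=deckframe(t=25.3+th)[:,0]
Rp=Rz(-94)@R.from_euler('y',-th,degrees=True).as_matrix();q=m2q(Rp@F)
pl=np.array([.50,0,.1137]);print(env.inverse_kinematics(pl,q),env.inverse_kinematics(T[:3,3]-.15*xl,m2q(T[:3,:3])))
env.move_linear(T[:3,3]-.15*xl,vel=.15);print(env.read_wrist_force())
env.move_to(pl+[0,0,.10],q);env.wait(.1);p,W=shot("wrist","w5");cv2.imwrite("pics/w5.png",p[:,:,::-1])
print(env.read_t(),env.read_wrist_force(),env.read_torque())
import inhand
z=np.load("pics/w5.npz");p=p.astype(int);T=z['T'];w=(W-T[:3,3])@T[:3,:3]
m=(p[...,0]>p[...,2]+20)&(abs(w[...,0])<.09)&(abs(w[...,1])<.009)&(w[...,2]<.02)&(w[...,2]>-.03);inhand.fitpl(w[m],"grip")
m=(p.max(-1)-p.min(-1)<35)&(abs(w[...,1]+.03)<.008)&(w[...,2]>.06)&(w[...,2]<.125)&(w[...,0]>0)&(w[...,0]<.08);inhand.fitpl(w[m],"blade")
m=m&(abs(W[...,2]-np.nanmedian(W[m][:,2]))<.02);print("blade z",np.nanmedian(W[m][:,2]))
E
```

```text
[ 0.20961851  0.53836968  2.01037828 -0.55653948  0.79088983  0.71458083] [-0.47905796  0.35912837  1.60050554  0.34087805  1.47591791 -0.76134453]
[ 1.62647936e-01 -1.90853959e-03 -3.22951479e+00]
21.8417 [-0.48193338 -0.33385184 -2.24274623] [ 0.38346956 -0.03716779  0.02540656]
grip 4102 ctr [ 0.015   0.     -0.0029] pitch 23.59 roll -0.06 ext [[-0.0261, -0.0089], [0.0442, 0.0089]]
blade 1963 ctr [ 0.0456 -0.03    0.1009] pitch 23.69 roll 0.02 ext [[0.0018, -0.0379], [0.0798, -0.0221]]
blade z 0.10306690873161421
```

```bash
python3 - <<'E'
from g import *
th=23.6
Rp=Rz(-94)@R.from_euler('y',-th,degrees=True).as_matrix();q=m2q(Rp@F)
x=np.array([.50,0,.1165]);env.move_linear(x,vel=.1,rotation=q);env.wait(.1);f0=env.read_wrist_force()[2]
for dz in(.0145,.0130,.0115,.010):
    x[2]=.1+dz;env.move_linear(x,vel=.03);env.wait(.05);f=env.read_wrist_force()[2]-f0;print(x[2],f)
    if f>2: break
env.move_gripper(.6);env.wait(.1)
env.move_linear(x-(Rp@F)[:,2]*.05,vel=.2)
Rg=Rz(-94);env.move_to([.5,.01,.22],m2q(Rg@F));env.wait(.15)
p,W=shot("wrist","w6");cv2.imwrite("pics/w6.png",p[:,:,::-1]);print(env.read_t(),env.read_wrist_force())
p=p.astype(int)
m=(p[...,0]>p[...,2]+20)&(abs(W[...,0]-.5)<.06)&(abs(W[...,1])<.12)&(W[...,2]>.1)&(W[...,2]<.118)
g=W[m];print(len(g),cv2.minAreaRect((g[:,:2]*1000).astype(np.float32)),np.median(g[:,2]))
m=(p.max(-1)-p.min(-1)<40)&(p.sum(-1)>300)&(abs(W[...,0]-.5)<.06)&(abs(W[...,1])<.12)&(W[...,2]>.015)&(W[...,2]<.03)
print("heel",cv2.minAreaRect((W[m][:,:2]*1000).astype(np.float32)),np.median(W[m][:,2]))
E
```

```text
0.1145 -0.01979504927113629
0.113 29.83083111754636
25.475 [-0.03535379 -0.49864647  0.04142963]
3245 ((498.76129150390625, -12.53787612915039), (119.30845642089844, 22.940540313720703), 86.11333465576172) 0.11089567917690887
heel ((504.01007080078125, 54.462135314941406), (7.7054033279418945, 78.75242614746094), 84.96078491210938) 0.022515190277026087
```

View pics/w6.png

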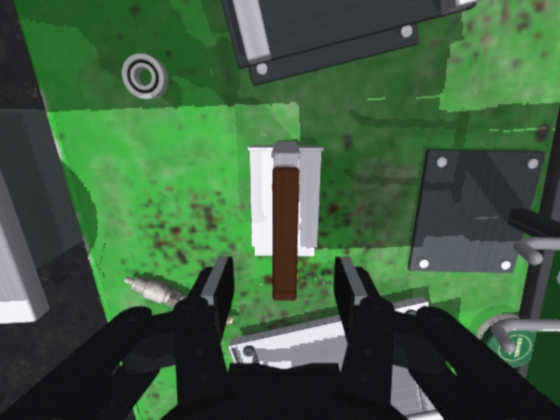

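The lifter stands flat again: the grip runs from (285,165) to (285,300), with its centre at (0.499, −0.009). Next I'll regrasp it harder, go high over the deck and feel for it.

```bash
python3 - <<'E'
from g import *
q=m2q(Rz(-94)@F);g=np.array([.499,-.009,HT])
env.move_to(g+[0,0,.05],q);env.move_linear(g,vel=.12);env.move_gripper(0.,squeeze=118)
env.move_linear(g+[0,0,.235],vel=.3)
Rl=deckframe(t=25.3)
env.move_to(*tool(dk(.03,-.013,.08),Rl));go(dk(.03,-.013,.008),Rl,.12);env.wait(.25)
f0=np.mean([np.array(env.read_wrist_force())@B for i in range(1)],0);print(env.read_t(),f0)
p,W=shot("wrist","w7");cv2.imwrite("pics/w7.png",p[:,:,::-1])
from inhand import fitpl
T=pose();p=p.astype(int);w=(W-T[:3,3])@T[:3,:3]
m=(p[...,0]>p[...,2]+20)&(abs(w[...,0])<.09)&(abs(w[...,1])<.009)&(w[...,2]<.02)&(w[...,2]>-.03);fitpl(w[m],"grip")
m=(p.max(-1)-p.min(-1)<35)&(abs(w[...,1]+.03)<.008)&(w[...,2]>.085)&(w[...,2]<.099)&(w[...,0]>0)&(w[...,0]<.056);fitpl(w[m],"blade")
d=(W-c0)@B;m=(abs(abs(d[...,1]+.013)-.07)<.02)&(abs(d[...,2])<.006)&(abs(d[...,0])<.02);print("deck h",np.median(d[m][:,2]),m.sum())
E
```

```text
29.7167 [ 1.27867774 -0.21461655 -2.87893342]
grip 7709 ctr [ 0.0145  0.     -0.014 ] pitch -0.21 roll -0.12 ext [[-0.0351, -0.0089], [0.0557, 0.0089]]
blade 1468 ctr [ 0.0288 -0.03    0.0934] pitch -0.09 roll -0.49 ext [[0.0003, -0.0379], [0.0556, -0.0221]]
deck h 0.00047400102796355437 4001
```

```bash
python3 - <<'E'
from g import *
Rl=deckframe(t=25.3);f0=np.array([1.28,-.2,-2.88])
for h in list(np.arange(.003,-.0031,-.0006)):
    go(dk(.03,-.013,h),Rl,.03);env.wait(.03)
    f=np.array(env.read_wrist_force())@B-f0;print(round(h,4),f.round(2))
    if f[2]>3: break
print(env.read_t(),((tipnow()[0]-c0)@B).round(4))
E
```

```text
0.003 [0.28 0.73 0.64]
0.0024 [ 0.46 -0.21  0.56]
0.0018 [-0.44  0.59  0.61]
0.0012 [-0.09  1.21  0.13]
0.0006 [ 0.1  -0.03  0.2 ]
0.0 [-2.79 -2.57  9.13]
31.5333 [ 0.0299 -0.013   0.0005]
```

```bash
python3 - <<'E'
from g import *
Rl=deckframe(t=25.2);f0=np.array([1.28,-.2,-2.88]);h=.0008
for x in(.05,.075,.095,.125,.155,.175,.186):
    go(dk(x,-.013,h),Rl,.06);f=np.array(env.read_wrist_force())@B-f0
    print(x,round(h,4),f.round(2),((tipnow()[0]-c0)@B).round(4))
    if f[0]<-12 or abs(f[2])>25: print("stop");break
    if f[2]>4: h+=.0004
    if f[2]<-5: h-=.0004
print(env.read_t())
E
```

```text
0.05 0.0008 [1.22 0.17 0.8 ] [ 0.0505 -0.0131  0.0006]
0.075 0.0008 [ 0.05 -0.07  0.18] [ 0.0753 -0.0131  0.0007]
0.095 0.0008 [-0.16  0.05  0.71] [ 0.0953 -0.0131  0.0007]
0.125 0.0008 [0.68 1.02 0.16] [ 0.1251 -0.0131  0.0007]
0.155 0.0008 [-0.83  0.67  0.15] [ 0.1552 -0.0131  0.0006]
0.175 0.0008 [0.53 0.16 0.25] [ 0.1754 -0.0131  0.0007]
0.186 0.0008 [-0.05  0.17  0.13] [ 0.1864 -0.0131  0.0007]
35.1833
```

The blade went in with no contact force. Next I'll pivot nose-up about the heel, so the lip still retains the plate at first, then lift and look.

```bash
python3 - <<'E'
from g import *
heel=dk(.186-.132,-.013,.0012)
for i,t in enumerate((21,17,12.5,8,4,0.)):
    Rl=deckframe(t=t);go(heel+[0,0,.001*i]+Rl@[.132,0,0],Rl,.045)
    if i in(1,3,5): print(t,env.read_wrist_force())
T=pose();env.move_linear(T[:3,3]+[0,0,.08],vel=.12);env.wait(.2)
print(env.read_t(),env.read_wrist_force(),env.read_torque())
p,W=shot("wrist","w8");cv2.imwrite("pics/w8.png",p[:,:,::-1])
p,W=shot("side","s8");cv2.imwrite("pics/s8.png",p[:,:,::-1])
p,W=shot("top","t8")
E
```

```text
17 [ 0.46061524 -0.03568944 -7.38775687]
8 [-0.22148505  1.10704543 -6.34824671]
0.0 [ 0.42011072 -0.81933324 -7.28097173]
38.2917 [ 0.14056985 -0.10902608 -7.41993976] [0.01328079 0.00041482 0.02591834]
```

View pics/s8.png

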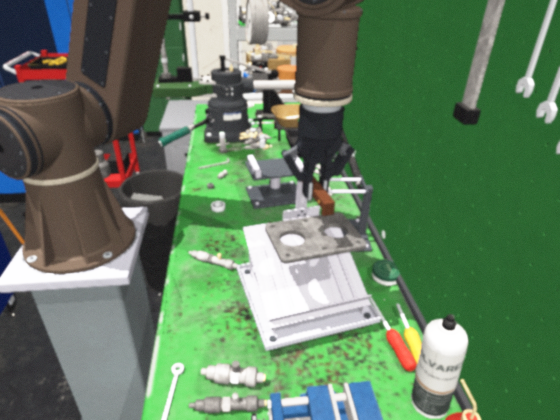

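The plate rides level on the blade at (320,240) in the side view, and the extra 4.5 N matches its weight. Now I'll measure the plate's pose relative to the tool.

```bash
python3 - <<'E'
from g import *
T=np.load("pics/w8.npz")["T"]
Rl=T[:3,:3]@F;tip=T[:3,3]-Rl@[-.072,0,HT];print("tip",tip)
for k in("s8","t8","w8"):
    z=np.load(f"pics/{k}.npz");p=z['p'].astype(int);w=(z['W']-tip)@Rl
    m=(abs(w[...,2]-.0125)<.005)&(w[...,0]>-.15)&(w[...,0]<.04)&(abs(w[...,1])<.12)
    nl,lab,st,_=cv2.connectedComponentsWithStats(m.astype(np.uint8));
    if nl<2: continue
    i=1+st[1:,4].argmax();g=w[lab==i]
    print(k,len(g),cv2.minAreaRect((g[:,:2]*1000).astype(np.float32)),np.percentile(g,[.3,50,99.7],axis=0).round(4).tolist())
E
```

```text
tip [ 0.57974597 -0.38003299  0.20768906]
s8 2893 ((-52.64885711669922, -2.0296478271484375), (170.54568481445312, 122.34452056884766), 89.42154693603516) [[-0.1127, -0.0868, 0.0076], [-0.0389, -0.0076, 0.0122], [0.0078, 0.0822, 0.0147]]
t8 175 ((-104.46818542480469, 66.28327941894531), (59.64617156982422, 27.456138610839844), 48.24815368652344) [[-0.1157, 0.0363, 0.0075], [-0.1029, 0.0673, 0.0119], [-0.076, 0.0817, 0.0166]]
w8 8414 ((-56.24837875366211, -53.12031555175781), (70.10350036621094, 117.24604034423828), 88.85171508789062) [[-0.1141, -0.0872, 0.0079], [-0.0815, -0.0613, 0.0129], [-0.0012, -0.0185, 0.0147]]
```

```bash
cat > meas.py <<'E'
from g import *
def plate(tag):
    T=np.load(f"pics/w{tag}.npz")["T"];Rl=T[:3,:3]@F;tip=T[:3,3]-Rl@[-.072,0,HT]
    for k in("s","t","w"):
        z=np.load(f"pics/{k}{tag}.npz");w=(z['W']-tip)@Rl
        m=(abs(w[...,2]-.0125)<.0035)&(w[...,0]>-.15)&(w[...,0]<.04)&(abs(w[...,1])<.12)
        nl,lab,st,_=cv2.connectedComponentsWithStats(m.astype(np.uint8))
        if nl<2: continue
        g=w[lab==1+st[1:,4].argmax()]
        o=[]
        for sgn,ax in((-1,0),(1,0),(-1,1),(1,1)): # edges: extreme points in bins along other axis
            b=np.round(g[:,1-ax]/.004).astype(int);e=[]
            for j in np.unique(b):
                s=g[b==j]
                if len(s)>3: e.append([s[:,1-ax].mean(),sgn*np.percentile(sgn*s[:,ax],98)])
            e=np.array(e);med=np.median(e[:,1]);e=e[abs(e[:,1]-med)<.004]
            a=np.polyfit(e[:,0],e[:,1],1) if len(e)>5 else [np.nan]*2
            o.append((sgn,"xy"[ax],len(e),round(med,4),round(float(np.degrees(np.arctan(a[0]))),2)))
        print(k,len(g),o,"z",np.median(g[:,2]).round(4))
def rails(tag):
    for k in("s","t","w"):
        W=np.load(f"pics/{k}{tag}.npz")["W"]
        m=(W[...,0]>.42)&(W[...,0]<.68)&(W[...,1]>.06)&(W[...,1]<.33)&(abs(W[...,2]-.1257)<.004)
        nl,lab,st,_=cv2.connectedComponentsWithStats(m.astype(np.uint8))
        for i in range(1,nl):
            if st[i,4]>60: g=W[lab==i];print(k,"rail?",cv2.minAreaRect((g[:,:2]*1000).astype(np.float32)),np.median(g[:,2]).round(4))
E
python3 - <<'E'
from g import *
T=pose();env.move_linear(T[:3,3]+[-.01,.02,.045],vel=.12)
Rl=Rz(-79.7);tip=SC+[0,0,.03]-Rl@[-.0535,-.0022,0]
go(tip+[0,0,.09],Rl,.2);go(tip,Rl,.12);env.wait(.3)
print(env.read_t(),env.read_wrist_force())
for n,k in(("wrist","w9"),("top","t9"),("side","s9")):
    p,W=shot(n,k);cv2.imwrite(f"pics/{k}.png",p[:,:,::-1])
import meas;meas.plate(8);meas.plate(9);meas.rails(9)
E
```

```text
42.875 [ 0.15823623 -0.89427584 -7.38980378]
s 2785 [(-1, 'x', 39, np.float64(-0.1086), 0.54), (1, 'x', 41, np.float64(0.006), 0.32), (-1, 'y', 28, np.float64(-0.0848), -0.07), (1, 'y', 30, np.float64(0.0783), -0.14)] z 0.0123
t 160 [(-1, 'x', 10, np.float64(-0.1137), 4.18), (1, 'x', 2, np.float64(-0.0919), nan), (-1, 'y', 2, np.float64(0.054), nan), (1, 'y', 9, np.float64(0.0801), 4.29)] z 0.012
w 8317 [(-1, 'x', 17, np.float64(-0.1136), -0.96), (1, 'x', 5, np.float64(-0.0124), nan), (-1, 'y', 27, np.float64(-0.0861), -0.49), (1, 'y', 18, np.float64(-0.0207), -0.63)] z 0.013
s 865 [(-1, 'x', 12, np.float64(-0.1107), 0.1), (1, 'x', 39, np.float64(0.0057), 0.12), (-1, 'y', 20, np.float64(-0.0805), 0.28), (1, 'y', 18, np.float64(0.0759), 0.86)] z 0.0123
t 1201 [(-1, 'x', 4, np.float64(-0.041), nan), (1, 'x', 40, np.float64(0.0031), 0.16), (-1, 'y', 15, np.float64(-0.0846), 5.02), (1, 'y', 15, np.float64(0.0778), -1.38)] z 0.0121
w 8328 [(-1, 'x', 18, np.float64(-0.1135), -1.82), (1, 'x', 5, np.float64(-0.0122), nan), (-1, 'y', 27, np.float64(-0.0863), -0.26), (1, 'y', 18, np.float64(-0.0207), -0.8)] z 0.013
s rail? ((481.54779052734375, 183.55361938476562), (16.12177848815918, 126.17431640625), 9.008698463439941) 0.1253
t rail? ((614.443603515625, 206.7532501220703), (16.50088119506836, 32.304954528808594), 5.1913909912109375) 0.1252
w rail? ((471.734619140625, 239.79653930664062), (15.797723770141602, 6.442385196685791), 8.684629440307617) 0.1254
w rail? ((605.0260620117188, 262.94769287109375), (15.69886302947998, 4.267344951629639), 11.3291015625) 0.1254
w rail? ((483.5959777832031, 166.884521484375), (16.178152084350586, 49.75233840942383), 9.545146942138672) 0.1255
w rail? ((617.1588134765625, 190.5853729248047), (16.31598472595215, 49.4478759765625), 9.721765518188477) 0.1256
```

View pics/w9.png

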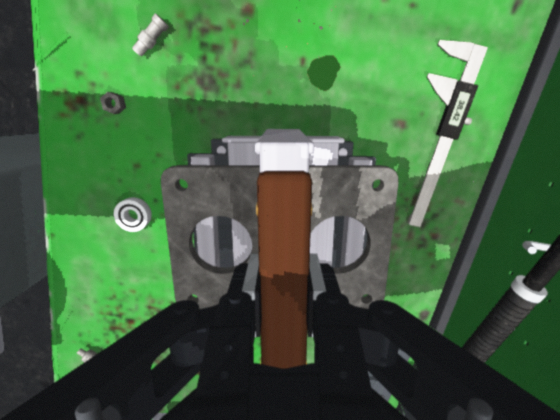

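The plate lies square on the blade, its rear corners at (165,170) and (397,168) parallel to the heel. The rails are where I measured them. I'll correct slightly and lower until I feel the plate land.

```bash
python3 - <<'E'
from g import *
Rl=Rz(-80.3);tip=SC-Rl@[-.054,-.0026,0]
go(np.r_[tip[:2],.1262],Rl,.1);env.wait(.12);f0=env.read_wrist_force()[2];print(f0)
z=.1262
while z>.118:
    z-=.0008;go(np.r_[tip[:2],z],Rl,.02);f=env.read_wrist_force()[2];print(round(z,4),round(f,2))
    if f-f0>3.2: break
print(env.read_t())
E
```

```text
-6.878704512137158
0.1254 -6.84
0.1246 -5.71
0.1238 -6.11
0.123 -5.41
0.1222 -3.19
44.8333
```

```bash
python3 - <<'E'
from g import *
Rl=Rz(-80.3);tip=(SC-Rl@[-.054,-.0026,0]);tip[2]=.1205
go(tip,Rl,.02);tip[2]=.1135;go(tip,Rl,.05);print(env.read_wrist_force())
b=tip-Rl@[.03,0,0];go(b,Rl,.08);print(env.read_wrist_force())
go(tip-Rl@[.15,0,0],Rl,.2);print(env.read_wrist_force())
for n,k in(("top","t10"),("side","s10"),("wrist","w10")): shot(n,k)
print(env.read_t())
for k in("t10","s10"):
    z=np.load(f"pics/{k}.npz");W=z['W'];m=(W[...,0]>.42)&(W[...,0]<.68)&(W[...,1]>.06)&(W[...,1]<.33)&(abs(W[...,2]-.1355)<.004)
    nl,lab,st,_=cv2.connectedComponentsWithStats(m.astype(np.uint8));g=W[lab==1+st[1:,4].argmax()]
    print(k,len(g),cv2.minAreaRect((g[:,:2]*1000).astype(np.float32)),np.median(g[:,2]))
E
```

```text
[ 0.59398613  0.61922431 -3.15838731]
[-0.48135382  1.2315299  -3.39298241]
[-0.47822013 -0.6936899  -2.58793777]
46.8
t10 2508 ((547.4541625976562, 195.1019287109375), (170.78330993652344, 120.36226654052734), 9.614100456237793) 0.13510006907667005
s10 854 ((549.7479858398438, 192.10952758789062), (170.74171447753906, 124.83940124511719), 9.787508010864258) 0.13543611080869283
```

The plate is centred: (547.5, 195.1) at 9.6° against rails centred at (547, 195.3) at 9.5°. Next I'll hang the lifter.

```bash
python3 - <<'E'
from g import *
q=m2q(Rh@F);ax=np.array([.9962,-.0872,0]);s=np.array([.6827,-.0379,0])
T=pose();env.move_linear(T[:3,3]+[0,0,.085],vel=.25)
env.move_linear(s-.135*ax+[0,0,.295],vel=.3,rotation=q)
env.move_linear(s-.135*ax+[0,0,.207],vel=.25)
env.move_linear(s+[0,0,.207],vel=.15);env.wait(.1);f0=np.array(env.read_wrist_force());print(env.read_t(),f0)
env.move_linear(s+[0,0,.1725],vel=.1)
z=.1725
while z>.164:
    z-=.001;env.move_linear(s+[0,0,z],vel=.03);env.wait(.03);f=np.array(env.read_wrist_force())-f0;print(round(z,4),f.round(2))
    if f[2]>2: break
p,W=shot("wrist","w11");cv2.imwrite("pics/w11.png",p[:,:,::-1]);p,W=shot("side","s11")
cv2.imwrite("pics/s11.png",cv2.resize(p[140:300,230:430,::-1],(800,600)));print(env.read_t())
E
```

```text
50.375 [-0.71283658 -0.28259866 -2.53391634]
0.1715 [1.57 0.56 1.09]
0.1705 [ 1.18  0.38 -0.37]
0.1695 [-1.48 -0.38  5.88]
51.8167
```

View pics/w11.png

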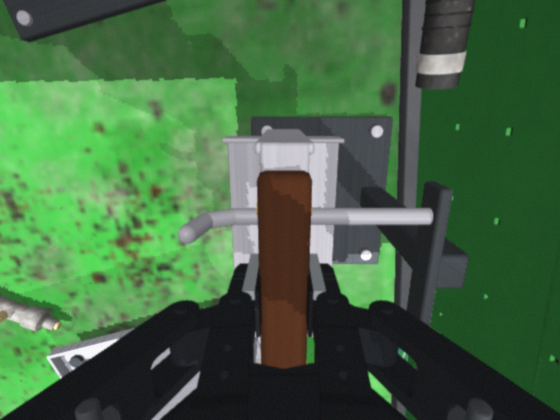

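The grip lies across the prong at row 215, between the upturned tip at (190,235) and the crossbar at (432,215). Contact came at the expected height. Now I'll release, withdraw upward and check.

```bash
python3 - <<'E'
from g import *
env.move_gripper(.25+.3);env.wait(.2)
T=pose();env.move_linear(T[:3,3]+[0,0,.12],vel=.12);env.wait(.3)
p,W=shot("wrist","w12");cv2.imwrite("pics/w12.png",p[:,:,::-1]);print(env.read_t(),env.read_wrist_force())
p=p.astype(int);m=(p[...,0]>p[...,2]+20)&(abs(W[...,0]-.68)<.06)&(abs(W[...,1]+.04)<.1)&(W[...,2]>.15)&(W[...,2]<.2)
print(cv2.minAreaRect((W[m][:,:2]*1000).astype(np.float32)),np.percentile(W[m][:,2],[2,50,98]))
E
```

```text
53.8917 [ 0.79768059 -0.37189381  1.31504983]
((683.1264038085938, -41.69580841064453), (119.60237121582031, 23.664621353149414), 84.65269470214844) [0.18185355 0.18383939 0.18524222]
```

View pics/w12.png

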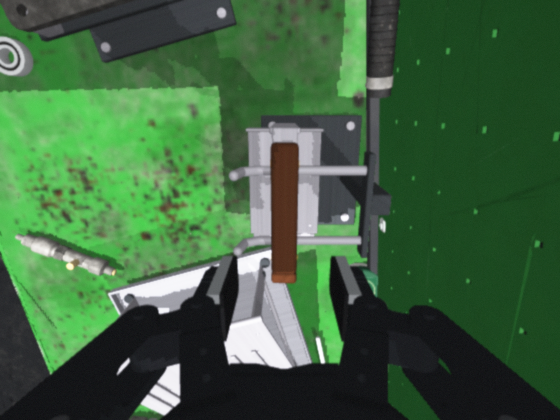

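The lifter hangs level across both prongs (rows 171 and 241), with its grip centred at about (285,212) and the gripper clear of it.

```bash
python3 -c "
from station import env
print(env.hand_in(),env.read_t())"
```

```text
the job is handed in; nothing more can be done
the job is handed in; nothing more can be done
```

I handed the job in at about 54 s of the 64 s limit, with the plate centred and square across both rails and the lifter hanging level on both prongs; on the first approach the blade caught the drainer's deck edge and twisted in the grip, so I set the lifter back on the bench and regrasped it.

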